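# Load the filter carrier and lock the photometer clamp

### The arm

A 7-joint arm with a two-finger parallel gripper is mounted at the origin on the work surface. World frame = base frame: x ahead of the robot, y to its left, z up, the work surface at z = 0. Lengths are in mm, angles in rad, forces in N, time in s.
With the tool pointing down it reaches from about 375 to 925 mm from the base axis. Payload 3.1 kg.
Tool frame: the origin (TCP) lies midway between the tips of the shut fingers; the grasp point (between the pads) lies 19 mm behind it (ctrl.grasp_offset is the distance from the TCP to the grasp point, in mm); z points along the fingers, y is the line along which they close (so a half turn about z gives the same grasp; the last joint's range is limited). The gripper opens to 85 mm and grips with 20 to 120 N. Pads are 22 mm wide; open, the fingers measure 114 mm over their backs; the gripper's body (76 mm by 85 mm) begins 54 mm behind the grasp point. The pads swing forward as they close: fully open they stand 13 mm farther back than shut.
Start: joints at [-1.417, 0.383, 0.044, 1.598, -0.018, 1.161, -0.05], TCP at [161.923, 629.511, 231.269] pointing down, gripper open.
Joint ranges: [-2.61, 2.61], [-0.41, 2.15], [-1.48, 1.57], [0, 2.5], [-1.57, 4.71], [0.05, 1.97], [-2.85, 2.85]. Speed limits (rad/s): [2.79, 2.79, 3.14, 3.14, 3.14, 3.14, 3.14].

### API

Orientations are given as a unit quaternion [w, x, y, z].
In Python, from bench import ctrl, cams gives the robot as it stands. The module is installed in compiled form; this text tells all that it offers.
- The arm moves only by the shell command python3 -m inch 'ROWS'. ROWS is JSON, a list of rows, each an object with "offset": the shift along the tool's x, y, z scaled (see below), a list of three; "angular": the turn, a rotation vector about the tool's x, y, z scaled (see below), a list of three; "claw": the closure, from 0 (fully open) to 1 (shut). A call has 1 to 8 rows; each row is the pose to reach, as a shift and turn from the pose commanded when the call began, along the tool's axes at that moment; what a row does not reach only later rows make up. The controller multiplies each number of a shift by 80 mm and each number of a turn by 60 degrees. A row lasts 1/8 s, in which the tool goes at most 62.5 mm and 10.7 degrees, less where a joint would pass 70% of its speed; a pose out of reach is approached as far as the arm can. A call with a number of a shift or a turn outside -1 to 1 is refused whole. A call with a gripper value outside its range is refused whole. The fingers move at their own pace and stop on an object; the grip force is fixed at half the most. Time passes only in rows, so rows that repeat a pose let the fingers close. It gives the time, the measured TCP pose, the force, the opening and the grip force at its end, in the units of the state.
- ctrl.sense(): the state, without advancing time (a new reading comes with each control period).
- cams.capture(name): name is "scene" or "side" or "wrist"; returns a dict with "img" (384x512x3 uint8, red, green, blue), "mtx" (3x3 intrinsics, pixels), "R" (3x3) and "t" (3): a world point X has camera coordinates R X + t. Camera axes: x right, y down, z forward; pixel columns grow to the right and rows downward; lengths in mm; the calibration is good to about 2 mm. A picture is of the moment at which its call begins. There is no depth.
- ctrl.hand_in(): hands the job in; it is judged then, once.
The state is a dict: "clock": time; "joint_positions": joint angles; "joint_vel": joint speeds; "joint_torque": joint torques, N m; "eef_pos": TCP position; "eef_rot": TCP orientation; "ft_force": force on the tool from outside, world axes, zero at the start; "moment": the same for the moment, N m; "finger_gap": finger opening in mm; "grip_force": force on a finger pad.
Only numpy, scipy, OpenCV 4.12 (cv2) and the standard library are available. Lean on these libraries where they do the work, as an engineer would, in place of code of your own. Each camera call takes 0.05 s, during which the arm holds its last target. There are 200 camera calls.

### The job

Check the photometer with its amber reference filters: hold the filter carrier by its blue tab and push its black head in through the green dust flap, fully home against the stop, so that the flap shuts behind the head. Then turn the black clamp knob on top clockwise until it clicks past its detent and stays at the green mark, and let go. Do not shift or tip the two flasks or the jar.

Things in the scene. Friction and masses are not known exactly. Their poses are not given: they have to be found in the camera images.
- carrier_tab (a point): Centre of the blue grip tab of the filter carrier, an upright plate 36 long (x), 14 thick (y), 50 high; point 25 above its underside. The carrier is loose (about 0.18 kg, 196 long) and lies flat on the bench. x points from tab to head, z up. A blue stem 10 wide, 8 high runs along the underside from tab to head.
- carrier_head (a point): Centre of the carrier's black head, a block 70 long (x) x 46 wide x 32 high with three amber filters in its top; 143 ahead of the tab's centre along x, so the head spans 108 to 178 from the tab; point 16 above the underside.
- photometer: White fixed instrument. Origin: middle of the loading port at bench level; x points into the port (push direction), z up. Port: straight tunnel 54 wide, 44 high, x = 0 to 122, its floor the bench itself; green guide cheeks flare outwards from x = 0 to -28. Tunnel housing 110 wide, 62 high, x = 0 to 190. Behind it the main case 240 wide, 150 high, x = 190 to 410.
- port_stop (a point): Centre of the solid stop at the tunnel's end, 122 inside the port's mouth, 16 above the bench, hidden inside. With the head's front against it the tab's centre lies outside the port, at x = -56 of the photometer, and the stem passes under the flap.
- flap (a joint): Green spring dust flap in the port's mouth, hinged along its top edge 41 above the bench; 0 = shut, 1.5 rad = swung inwards and up. The head pushes it open with under 3 N. A notch 24 wide, 19 high at the bottom clears the stem. It springs shut by itself only once the head's rear is about 37 past it (head within about 15 of the stop).
- knob_grip (a point): Grip point of the black clamp knob on the tunnel's roof, on its upright axis, 98 above the bench. An upright bar 60 long (point x; white line on its +x half), 16 thick (y), 40 high; the point is 18 below its top. The bar stands on a disc of 64 diameter over a fixed plate of 96; a brass detent spring lies low beside it. The point turns with the knob, z up.
- knob (a joint): Clamp knob angle: 0 = open (white line at white mark), growing clockwise seen from above; 1.3 rad = locked (white line at green mark); end stops at both. A sprung detent resists with up to about 0.2 N m from the start, fading to none at 0.65 rad; released before 0.65 rad it springs back to 0, past 0.65 it snaps on to 1.3 and stays.
- flask_a_mid (a point): Amber glass volumetric flask, 66 diameter at the belly, 172 high, loose; point half-way up on its axis. Bystander.
- flask_b_mid (a point): A second flask, the same. Bystander.
- jar_mid (a point): Small amber jar, 60 diameter, 75 high, loose; point half-way up on its axis. Bystander.
There are look-alikes about, which are no part of the job. What is shaped like the part that bears carrier_tab but turquoise is not meant.

How it is judged (in metres and radians):
On the way, in this order (a step that is already met when the one before it is completed fails the run):
1. the carrier is fully home in the port and the flap has shut behind its head (x of carrier_tab in the frame of photometer above -0.064 m and y of carrier_tab in the frame of photometer between -0.01 and 0.01 m and angle between carrier_tab's own z axis and vertical below 0.12 rad and value of joint flap below 0.15 rad), for 0.2 s.
2. the clamp knob has clicked past its detent to the locked position (value of joint knob above 1.1 rad), for 0.2 s.
At the end, for the whole second after the job is handed in: The carrier lies flat (within 0.12 rad) and at rest in the port with its head within 8 mm of the stop and its tab within 10 mm of the port's centre line, the flap is shut (under 0.15 rad), and the knob rests past its detent at more than 1.1 rad (all of step 1 and value of joint knob above 1.1 rad and linear speed of carrier below 0.02 m/s); the robot touches nothing.
It fails at once if a flask or the jar is shifted by more than 30 mm or tipped (distance of any of flask_a_mid, flask_b_mid, jar_mid from where it was at the start of the episode above 0.03 m or angle between any of flask_a_mid, flask_b_mid, jar_mid's own z axis and vertical above 0.4 rad).
It also fails if it takes over 54 s, if anything falls off the work surface, if the arm or the gripper's body presses on something with over 40 N, if the wrist force passes 120 N, or if a joint passes its speed limit or range.

## Working session

There is one attempt and no reset: what is moved stays moved. The work goes in short steps, Python scripts to look and compute and a shell command to move; the robot and the scene stay as the last step left them, time stands still between calls to the robot, and variables do not carry over. Pictures are saved under pics/ and viewed, at most 10 in all, crops included, and the job is handed in when it is done.

```bash
mkdir -p pics
cat > h.py <<'E'
import numpy as np, cv2
from bench import ctrl, cams
def cap(n,fn=None):
    c=cams.capture(n)
    if fn: cv2.imwrite('pics/'+fn,c['img'][:,:,::-1])
    return c
def ray(c,uv,z):
    K,R,t=[np.array(c[k],float) for k in('mtx','R','t')]
    d=R.T@np.linalg.inv(K)@np.array([uv[0],uv[1],1.]); o=-R.T@t
    return o+d*(z-o[2])/d[2]
def proj(c,X):
    p=np.array(c['R'])@np.array(X,float)+np.array(c['t']).ravel(); p=np.array(c['mtx'])@p; return p[:2]/p[2]
E
python3 - <<'E'
from h import *
import pickle
a={n:cap(n) for n in('scene','side')}
pickle.dump(a,open('v.pkl','wb'))
for n in a:
    cv2.imwrite(f'pics/{n}0.png',cv2.resize(a[n]['img'][:,:,::-1],(768,576)))
    print(n,-np.array(a[n]['R']).T@np.array(a[n]['t']).ravel())
s=ctrl.sense();print(s['clock'],s['eef_pos'],s['eef_rot'],s['finger_gap'],s['ft_force'],ctrl.grasp_offset)
E
```

```text
scene [813.94506569 254.16849575 974.73705469]
side [262.63944171 455.28906291 761.53860488]
0.1 [161.73713088 628.65613608 229.98043768] [-9.20060293e-05  1.25546540e-01  9.92086965e-01 -1.22930765e-03] 85.41397440873749 [ 0.32230983  0.75862222 -0.6250116 ] 18.700000000000003
```

View pics/scene0.png

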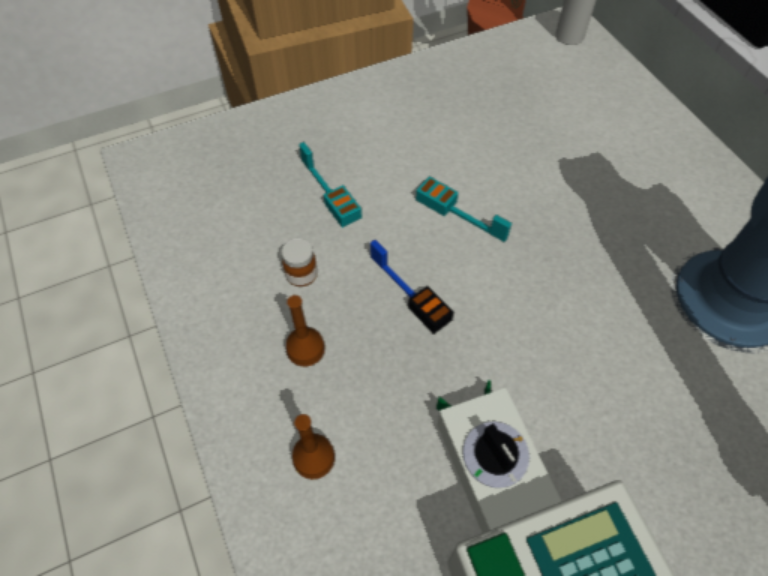

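View pics/side0.png

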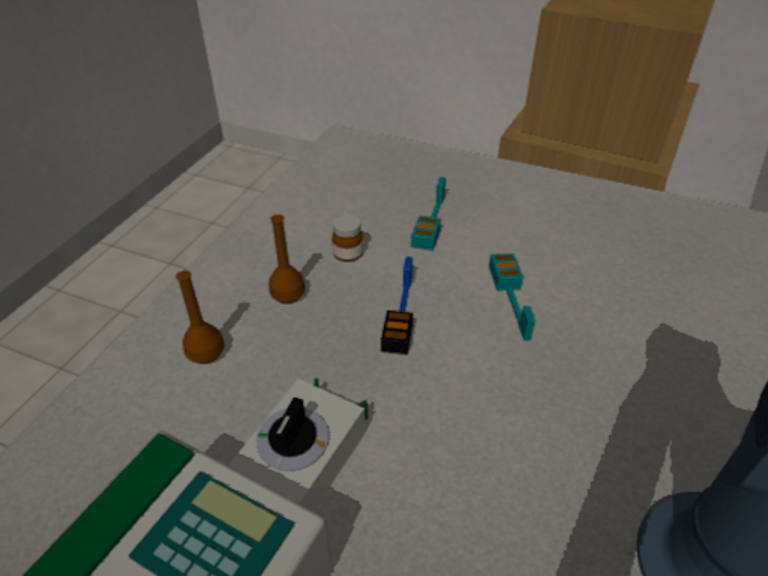

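The scene picture (768x576) shows the blue-tab carrier at (378,253) with its black head at (431,308). The look-alikes are turquoise tabs at (306,155) and (500,228), with heads at (342,205) and (437,195), so I choose the blue one. The photometer port is at about (470,395) and the knob at (497,452). The jar is at (298,262) and the flasks at (305,345) and (313,455). In the side view the carrier tab is at (407,272), its head at (397,332) and the knob at (292,430).

```bash
cat >> h.py <<'E'
def tri(cs,uvs):
    A=[];b=[]
    for c,uv in zip(cs,uvs):
        P=np.array(c['mtx'])@np.c_[np.array(c['R']),np.array(c['t']).ravel()]
        for i in(0,1):
            r=uv[i]*P[2]-P[i]; r=r/np.linalg.norm(r[:3]); A.append(r[:3]); b.append(-r[3])
    return np.linalg.lstsq(np.array(A),np.array(b),rcond=None)[0]
def masks(c):
    h=cv2.cvtColor(c['img'],cv2.COLOR_RGB2HSV)
    return {'blue':cv2.inRange(h,(108,120,40),(128,255,255)),'amber':cv2.inRange(h,(5,130,50),(20,255,255)),
     'green':cv2.inRange(h,(50,80,20),(88,255,255)),'white':cv2.inRange(h,(0,0,150),(180,40,255)),'dark':cv2.inRange(h,(0,0,0),(180,255,45)),'lav':cv2.inRange(h,(115,15,80),(140,90,255))}
def blobs(m,amin=8):
    n,l,s,ce=cv2.connectedComponentsWithStats(m)
    return [(s[i,4],ce[i].round(1).tolist(),s[i,:4].tolist()) for i in range(1,n) if s[i,4]>=amin]
E
python3 - <<'E'
from h import *
import pickle
a=pickle.load(open('v.pkl','rb'))
for n in a:
    M=masks(a[n])
    for k in('blue','amber','green','lav'): print(n,k,blobs(M[k]))
s=a['scene']['img'][140:350,225:385,::-1]; t=a['side']['img'][150:330,150:300,::-1]
s=cv2.resize(s,(400,525),interpolation=cv2.INTER_CUBIC);t=cv2.resize(t,(400,480),interpolation=cv2.INTER_CUBIC)
t=cv2.copyMakeBorder(t,0,45,0,0,cv2.BORDER_CONSTANT)
cv2.imwrite('pics/crop.png',np.hstack([s,t]))
E
```

```text
scene blue [(np.int32(249), [258.3, 177.0], [247, 160, 30, 38])]
scene amber [(np.int32(6729), [202.2, 27.1], [141, 0, 134, 70]), (np.int32(593), [328.9, 7.9], [312, 0, 38, 21]), (np.int32(25), [285.1, 123.1], [282, 120, 7, 7]), (np.int32(35), [291.1, 126.7], [287, 123, 9, 8]), (np.int32(27), [223.7, 128.4], [219, 126, 10, 6]), (np.int32(25), [297.4, 130.1], [294, 127, 8, 7]), (np.int32(37), [227.6, 133.5], [223, 131, 11, 6]), (np.int32(26), [231.5, 138.5], [227, 136, 10, 6]), (np.int32(118), [199.9, 179.3], [189, 172, 21, 13]), (np.int32(61), [281.2, 197.3], [275, 193, 13, 10]), (np.int32(672), [201.6, 225.1], [191, 197, 25, 47]), (np.int32(80), [287.0, 202.9], [280, 198, 15, 11]), (np.int32(62), [292.6, 208.7], [287, 204, 12, 10]), (np.int32(745), [207.4, 300.7], [195, 276, 28, 43]), (np.int32(10), [344.8, 292.4], [342, 291, 6, 3])]
scene green [(np.int32(42), [286.9, 123.3], [279, 118, 18, 14]), (np.int32(26), [297.2, 130.1], [291, 125, 14, 11]), (np.int32(8), [219.1, 130.2], [218, 128, 4, 5]), (np.int32(14), [227.9, 137.9], [225, 135, 8, 8]), (np.int32(8), [236.6, 136.2], [234, 1
[... 1375 characters left out ...]
14, 5])]
side green [(np.int32(10), [331.2, 170.1], [329, 169, 7, 5]), (np.int32(10), [342.0, 177.5], [338, 176, 8, 3]), (np.int32(10), [210.3, 254.4], [209, 252, 3, 5]), (np.int32(35), [242.5, 271.4], [238, 267, 7, 12]), (np.int32(3578), [75.6, 340.4], [16, 289, 113, 95]), (np.int32(16), [175.1, 289.7], [172, 289, 7, 3]), (np.int32(2584), [137.4, 358.7], [86, 315, 110, 69]), (np.int32(12), [162.9, 331.2], [160, 329, 7, 5])]
side lav [(np.int32(11), [268.0, 188.0], [268, 183, 1, 11]), (np.int32(82), [180.7, 280.5], [173, 273, 18, 15]), (np.int32(126), [212.7, 284.5], [206, 275, 13, 22]), (np.int32(155), [177.5, 300.5], [171, 292, 16, 19]), (np.int32(240), [201.0, 305.7], [184, 296, 33, 17])]
```

View pics/crop.png

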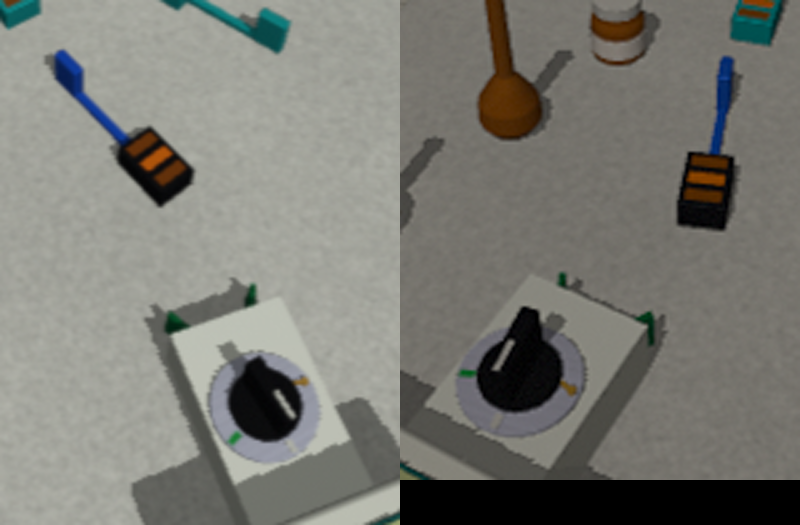

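The crop confirms the blue tab at crop (68,72), left half, with the stem leading to the black head with amber filters. The roof's front corners are at crop (172,335) and (281,297), and the white line points at the white mark.

Run:
```python
from h import *
import pickle
a=pickle.load(open('v.pkl','rb')); S,D=a['scene'],a['side']
H=[ray(S,(287,202.9),32),ray(D,(264.4,216.3),32)];print('head',H,tri([S,D],[(287,202.9),(264.4,216.3)]))
print('amb ends',[tri([S,D],p) for p in([(281.2,197.3),(265.7,210.3)],[(292.6,208.7),(263.4,222.9)])])
Hm=tri([S,D],[(287,202.9),(264.4,216.3)])
for c,n in((S,'s'),(D,'d')):
    m=masks(c)['blue'];vs,us=np.nonzero(m)
    sel=vs>(183 if n=='s' else 195)
    P=np.array([ray(c,(u,v),6)[:2] for u,v in zip(us[sel],vs[sel])])
    l=cv2.fitLine(P.astype(np.float32),cv2.DIST_L2,0,.01,.01).ravel(); q=Hm[:2]-P.mean(0); q/=np.linalg.norm(q)
    T=Hm[:2]-143*q
    print(n,'stem',P.mean(0),'dir fit',l[:2],'dir to head',q,'tab',T,'proj',proj(c,[*T,25]),'tabpix',us[~sel].mean(),vs[~sel].mean(), 'top',us[vs<vs.min()+3].mean(),vs.min(),proj(c,[*T,50]))
sc=lambda p:(225+p[0]/2.5-.3,140+p[1]/2.5-.3); dc=lambda p:(150+(p[0]-400)/2.6667-.3,150+p[1]/2.6667-.3)
C={k:tri([S,D],[sc(p),dc(q)]) for k,p,q in(('FL',(172,335),(535,275)),('FR',(281,297),(650,325)),('BR',(351,441),(550,470)),('BL',(238,485),(425,400)))}
for k in C: print(k,C[k])
print('len',np.linalg.norm(C['FL']-C['FR']),[np.linalg.norm(C['F'+k]-C['B'+k]) for k in'LR'])
F=(C['FL']+C['FR'])/2;e=C['FR']-C['FL'];print('F',F,'normal',np.arctan2(e[0],-e[1]),np.arctan2(*( (C['BL']-C['FL'])[1::-1])),np.arctan2(*( (C['BR']-C['FR'])[1::-1])))
# knob: disc/plate edges left/right in crops -> white-line ends
for z in (62,66): print('plate',z,ray(S,sc((264,406)),z),ray(D,dc((520,382)),z))
print('line ends top',[tri([S,D],[sc(p),dc(q)]) for p,q in(((278,393),(512,343)),((292,416),(496,370)))])
# marks
for z in(64,68): print('white mark',ray(S,sc((290,445)),z),ray(D,dc((498,420)),z),'green',ray(S,sc((235,438)),z),ray(D,dc((467,373)),z))
for n,p,q in(('jar',(298,262),(347,240)),('fa',(305,347),(287,284)),('fb',(313,457),(203,343))): print(n,tri([S,D],[np.array(p)/1.5,np.array(q)/1.5]))
```

```text
head [array([ 509.89258338, -202.93509598,   32.        ]), array([ 508.87454147, -208.10025305,   32.        ])] [ 509.02000251 -204.28857917   33.43497103]
amb ends [array([ 514.28351757, -226.54644972,   31.80236525]), array([ 503.53566121, -183.66560375,   32.05087142])]
s stem [ 527.91645717 -271.65125026] dir fit [ 0.26564825 -0.96407   ] dir to head [-0.27009255  0.96283436] tab [ 547.64323778 -341.9738932 ] proj [250.97169461 169.39694407] tabpix 253.48235294117646 170.85882352941175 top 249.5 160 [250.87090421 164.10450806]
d stem [ 527.60593396 -287.3571814 ] dir fit [ 0.22988828 -0.973217  ] dir to head [-0.2183435   0.97587198] tab [ 540.24312354 -343.8382718 ] proj [271.80490197 182.18785425] tabpix 271.1929824561403 182.47368421052633 top 272.1666666666667 171 [272.09232818 175.23946171]
FL [589.53056926 -21.89326726  59.38561295]
FR [481.41707102 -10.35817619  61.92226326]
BR [496.19271275 129.46097156  61.75147617]
BL [603.85410184 119.78539083  70.20844921]
len 108.7567074791403 [np.float64(142.81155250845802), np.float64(140.59780522963305)]
F [535.47382014 -16.1257
[... 182 characters left out ...]
 [550.97715677  74.31090619  66.        ] [547.76360019  73.84303662  66.        ]
line ends top [array([548.42212345,  77.94813332, 117.21445274]), array([548.11692867,  99.9958598 , 115.40669504])]
white mark [547.54044133 112.46041001  64.        ] [547.79942321 107.30215316  64.        ] green [587.00786237  87.01960454  64.        ] [589.30271468  81.21129249  64.        ]
white mark [548.71050298 113.08279859  68.        ] [546.16418766 109.29766657  68.        ] green [588.00458124  87.75373034  68.        ] [587.42948059  83.35642262  68.        ]
jar [ 682.70709672 -385.03654403   28.96207153]
fa [ 731.47001574 -227.78691201   24.68083835]
fb [788.61606227 -51.27491021  23.41608422]
```

```bash
python3 -m inch '[{"offset":[0,0.5,0],"angular":[0,0,0.15],"claw":0},{"offset":[0,1,0],"angular":[0,0,0.33],"claw":0},{"offset":[0,1,0],"angular":[0,0,0.5],"claw":0},{"offset":[0,1,0],"angular":[0,0,0.67],"claw":0},{"offset":[0,1,0],"angular":[0,0,0.83],"claw":0},{"offset":[0,1,0],"angular":[0,0,1],"claw":0},{"offset":[0,1,0],"angular":[0,0,1],"claw":0}]'; python3 -m inch '[{"offset":[-0.5,0,0],"angular":[0,0,0],"claw":0},{"offset":[-1,0,0],"angular":[0,0,0],"claw":0}]'
```

```text
clock: 0.98
eef_pos: [181.6, 706.5, 230.3]
eef_rot: [0.001, 0.604, 0.797, -0.001]
ft_force: [0.2, 1.0, -0.8]
finger_gap: 85.4
grip_force: 0.0
clock: 1.23
eef_pos: [203.2, 629.0, 230.5]
eef_rot: [0.0, 0.603, 0.798, -0.0]
ft_force: [0.2, 0.4, 0.9]
finger_gap: 85.7
grip_force: 0.0
```

```bash
R='x'; 
python3 -m inch '[{"offset":[-0.4,0.4,0],"angular":[0,0,0],"claw":0},{"offset":[-0.8,0.8,0],"angular":[0,0,0],"claw":0},{"offset":[-1,0.85,0],"angular":[0,0,0],"claw":0}]' | sed -n 2p
python3 -m inch '[{"offset":[-0.5,0,0],"angular":[0,0,0],"claw":0},{"offset":[-1,0,0],"angular":[0,0,0],"claw":0}]' | sed -n 2p
python3 -m inch '[{"offset":[-0.5,0,0],"angular":[0,0,0],"claw":0},{"offset":[-1,0,0],"angular":[0,0,0],"claw":0}]' | sed -n 2p
python3 -m inch '[{"offset":[-0.5,0,0],"angular":[0,0,0],"claw":0},{"offset":[-1,0,0],"angular":[0,0,0],"claw":0}]' | sed -n 2p
python3 -m inch '[{"offset":[-0.5,0,0],"angular":[0,0,0],"claw":0},{"offset":[-1,0,0],"angular":[0,0,0],"claw":0}]' | sed -n 2p
python3 -m inch '[{"offset":[-0.5,0,0],"angular":[0,0,0],"claw":0},{"offset":[-1,0,0],"angular":[0,0,0],"claw":0}]' | sed -n 2p
```

```text
eef_pos: [295.1, 568.2, 231.4]
eef_pos: [310.7, 493.6, 230.9]
eef_pos: [332.3, 416.3, 231.2]
eef_pos: [354.0, 339.3, 231.3]
eef_pos: [375.6, 262.4, 231.3]
eef_pos: [397.3, 185.4, 231.3]
```

```bash
python3 -m inch '[{"offset":[-0.5,0,0],"angular":[0,0,0],"claw":0},{"offset":[-1,0,0],"angular":[0,0,0],"claw":0}]' | sed -n 2p
python3 -m inch '[{"offset":[-0.5,0,0],"angular":[0,0,0],"claw":0},{"offset":[-1,0,0],"angular":[0,0,0],"claw":0}]' | sed -n 2p
python3 -m inch '[{"offset":[-0.5,0,0],"angular":[0,0,0],"claw":0},{"offset":[-1,0,0],"angular":[0,0,0],"claw":0}]' | sed -n 2p
python3 -m inch '[{"offset":[-0.5,0,0],"angular":[0,0,0],"claw":0},{"offset":[-1,0,0],"angular":[0,0,0],"claw":0}]' | sed -n 2p
python3 -m inch '[{"offset":[-0.5,0,0],"angular":[0,0,0],"claw":0},{"offset":[-1,0,0],"angular":[0,0,0],"claw":0}]' | sed -n 2p
python3 -m inch '[{"offset":[-0.5,0,0],"angular":[0,0,0],"claw":0},{"offset":[-1,0,0],"angular":[0,0,0],"claw":0},{"offset":[-1,0,0],"angular":[0,0,0],"claw":0}]'
python3 - <<'E'
from h import *
c=cap('wrist','w1.png');print(-np.array(c['R']).T@np.array(c['t']).ravel())
m=masks(c)
for k in('blue','amber'):print(k,blobs(m[k],30))
print(proj(c,[544,-343,50]),proj(c,[509,-204,32]))
import pickle;pickle.dump(c,open('w1.pkl','wb'))
E
```

```text
eef_pos: [418.9, 108.5, 231.4]
eef_pos: [440.6, 31.5, 231.4]
eef_pos: [462.2, -45.3, 231.4]
eef_pos: [484.0, -122.1, 231.3]
eef_pos: [505.9, -199.0, 231.0]
clock: 4.47
eef_pos: [526.2, -279.5, 231.2]
eef_rot: [0.0, 0.606, 0.796, -0.001]
ft_force: [0.1, 0.6, -1.2]
finger_gap: 85.7
grip_force: 0.0
[ 505.27843135 -202.92176547  374.21736763]
blue [(np.int32(741), [257.2, 184.3], [252, 130, 10, 100])]
amber [(np.int32(232), [507.9, 37.8], [503, 18, 9, 39]), (np.int32(359), [260.4, 77.9], [246, 72, 30, 13]), (np.int32(382), [259.6, 98.5], [245, 92, 30, 14]), (np.int32(307), [259.5, 118.0], [246, 113, 28, 11]), (np.int32(2627), [448.6, 173.1], [405, 141, 107, 73]), (np.int32(153), [118.0, 222.7], [106, 218, 24, 10]), (np.int32(187), [123.9, 237.2], [112, 232, 25, 12]), (np.int32(147), [129.6, 251.2], [118, 247, 24, 10]), (np.int32(161), [332.5, 259.4], [327, 247, 12, 28]), (np.int32(139), [241.9, 286.4], [231, 283, 23, 8]), (np.int32(145), [240.0, 298.9], [229, 295, 23, 9]), (np.int32(125), [237.8, 310.9], [228, 307, 21, 8])]
[256.74189825 219.06017721] [259.56666973  99.34624294]
```

View pics/w1.png

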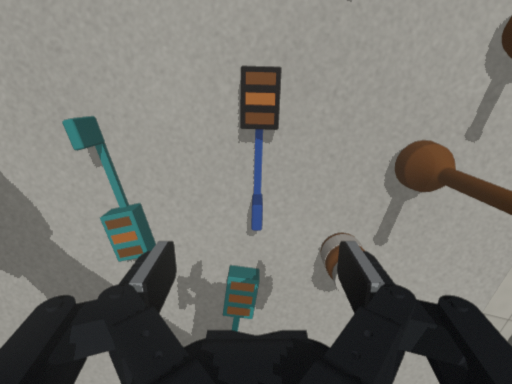

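The wrist view shows the blue tab at (257,213), the stem straight up to the black head at (260,98), the turquoise head below at (240,298) and the jar at (340,255).

Run:
```python
from h import *
import pickle
c=pickle.load(open('w1.pkl','rb'));m=masks(c)['blue']
H=np.mean([ray(c,p,32)[:2] for p in((260.4,77.9),(259.6,98.5),(259.5,118))],0)
vs,us=np.nonzero(m)
st=np.array([ray(c,(us[vs==v].mean(),v),8)[:2] for v in range(134,188)])
q=H-st.mean(0);q/=np.linalg.norm(q);T=H-143*q
print('H',H,'T',T,'yaw',np.degrees(np.arctan2(q[1],q[0])))
for v in range(190,230,5): print(v,us[vs==v].min(),us[vs==v].max())
for s in(18,-18): print([proj(c,[*(T+s*q),z]).round(1).tolist() for z in(0,50)])
s=ctrl.sense();w,x,y,z=s['eef_rot'];tx=np.array([x*x-y*y,2*x*y]);ty=np.array([tx[1],-tx[0]])
d=T-np.array(s['eef_pos'][:2]);print('tool yaw',np.degrees(np.arctan2(tx[1],tx[0])),'delta/80',d@tx/80,d@ty/80,s['eef_pos'])
```

```text
H [ 509.01351441 -202.92741706] T [ 543.02366419 -341.82417625] yaw 103.75869018205195
190 254 259
195 254 260
200 253 261
205 253 261
210 252 261
215 252 261
220 252 261
225 252 260
[[256.7, 191.8], [256.7, 204.7]]
[[255.9, 215.4], [255.8, 231.0]]
tool yaw 105.56598276885671 delta/80 -0.8347811694754096 -0.01626297583231402 [ 526.35603471 -277.14198015  230.86345087]
```

```bash
python3 -m inch '[{"offset":[-0.4,0,0],"angular":[0,0,0.03],"claw":0},{"offset":[-0.83,-0.016,0],"angular":[0,0,0.03],"claw":0},{"offset":[-0.83,-0.016,0],"angular":[0,0,0.03],"claw":0}]' | sed -n 2p
python3 -m inch '[{"offset":[0,0,0.5],"angular":[0,0,0],"claw":0},{"offset":[0,0,1],"angular":[0,0,0],"claw":0}]' | sed -n 2p
python3 -m inch '[{"offset":[0,0,0.5],"angular":[0,0,0],"claw":0},{"offset":[0,0,0.8],"angular":[0,0,0],"claw":0},{"offset":[0,0,0.8],"angular":[0,0,0],"claw":0},{"offset":[0,0,0.8],"angular":[0,0,0],"claw":0}]'
python3 - <<'E'
from h import *
cap('wrist','w2.png')
E
```

```text
eef_pos: [543.0, -341.4, 231.1]
eef_pos: [544.7, -337.5, 150.6]
clock: 5.65
eef_pos: [544.4, -341.2, 88.9]
eef_rot: [0.001, 0.617, 0.787, 0.0]
ft_force: [0.3, 0.1, 0.7]
finger_gap: 85.1
grip_force: 0.0
```

View pics/w2.png

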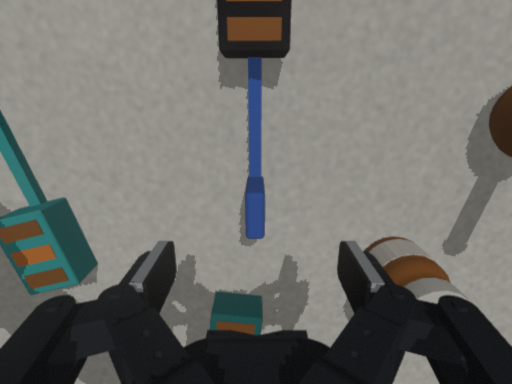

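Tab at (255,210), centred between the fingers. The jar is at (415,270), to the right and clear of them.

```bash
python3 -m inch '[{"offset":[0,0,0.4],"angular":[0,0,0],"claw":0},{"offset":[0,0,0.8],"angular":[0,0,0],"claw":0},{"offset":[0,0,0.95],"angular":[0,0,0],"claw":0},{"offset":[0,0,0.95],"angular":[0,0,0],"claw":0}]'
python3 -m inch '[{"offset":[0,0,0],"angular":[0,0,0],"claw":1},{"offset":[0,0,0],"angular":[0,0,0],"claw":1},{"offset":[0,0,0],"angular":[0,0,0],"claw":1},{"offset":[0,0,0],"angular":[0,0,0],"claw":1},{"offset":[0,0,0],"angular":[0,0,0],"claw":1},{"offset":[0,0,0],"angular":[0,0,0],"claw":1}]'
python3 - <<'E'
from h import *
c=cap('wrist');m=masks(c)
for k in('blue','amber'):print(k,blobs(m[k],60))
S=cap('scene');D=cap('side')
for k in (S,D): print([b for b in blobs(masks(k)['amber'],40) if b[0]<120])
E
```

```text
clock: 6.2
eef_pos: [543.4, -341.1, 11.7]
eef_rot: [0.0, 0.617, 0.787, -0.0]
ft_force: [0.0, -0.6, 0.2]
finger_gap: 85.1
grip_force: 0.0
clock: 6.95
eef_pos: [543.5, -341.1, 11.7]
eef_rot: [0.0, 0.617, 0.787, 0.0]
ft_force: [-0.8, 1.0, 3.0]
finger_gap: 13.5
grip_force: 58.9
blue [(np.int32(6351), [256.0, 190.1], [241, 35, 32, 284])]
amber [(np.int32(271), [255.7, 1.0], [211, 0, 91, 3]), (np.int32(386), [434.3, 301.6], [409, 293, 63, 23]), (np.int32(1428), [491.3, 349.5], [456, 332, 56, 48])]
[(np.int32(118), [199.8, 179.3], [189, 172, 21, 13]), (np.int32(66), [281.4, 197.3], [275, 193, 13, 10]), (np.int32(83), [286.9, 202.9], [280, 198, 15, 11]), (np.int32(69), [292.6, 208.7], [286, 204, 13, 10])]
[(np.int32(53), [265.5, 210.2], [259, 208, 14, 5]), (np.int32(70), [264.3, 216.3], [257, 214, 15, 6]), (np.int32(58), [263.3, 222.9], [256, 221, 15, 5])]
```

Grasp is good: gap 13.5 mm, grip force 59 N. Next I lift about 3 mm, turn the carrier to the port's heading and refine the port line from the roof edges.

```bash
python3 -m inch '[{"offset":[0,0,-0.04],"angular":[0,0,0],"claw":1},{"offset":[0.4,0,-0.04],"angular":[0,0,0.12],"claw":1},{"offset":[0.8,-0.05,-0.04],"angular":[0,0,0.24],"claw":1},{"offset":[0.8,-0.09,-0.04],"angular":[0,0,0.329],"claw":1},{"offset":[0.8,-0.09,-0.04],"angular":[0,0,0.329],"claw":1}]'
python3 - <<'E'
from h import *
import pickle
a=pickle.load(open('v.pkl','rb'))
for n,box in(('scene',(285,250,100,90)),('side',(150,245,110,90))):
    c=a[n];x,y,w,h=box;g=cv2.cvtColor(c['img'],cv2.COLOR_RGB2GRAY)[y:y+h,x:x+w]
    for th in(165,180,195):
        m=cv2.morphologyEx((g>th).astype(np.uint8),cv2.MORPH_OPEN,np.ones((3,3)))
        k=max(cv2.findContours(m,cv2.RETR_EXTERNAL,cv2.CHAIN_APPROX_NONE)[0],key=cv2.contourArea)
        hull=cv2.convexHull(k);p=cv2.approxPolyDP(hull,4,True).reshape(-1,2)+[x,y]
        print(n,th,cv2.contourArea(k),p.tolist(),[ray(c,q,62)[:2].round(1).tolist() for q in p])
E
```

```text
clock: 7.72
eef_pos: [520.0, -279.5, 13.6]
eef_rot: [-0.001, 0.742, 0.67, -0.001]
ft_force: [-0.6, 0.3, -2.0]
finger_gap: 13.6
grip_force: 58.5
scene 165 1385.5 [[295, 273], [333, 252], [364, 267], [363, 315], [347, 320], [304, 298]] [[588.0, -18.3], [483.8, -25.3], [438.7, 37.0], [500.7, 127.9], [537.4, 122.1], [597.3, 40.8]]
scene 180 1014.0 [[295, 274], [336, 259], [362, 316], [348, 320], [304, 298]] [[589.1, -16.2], [486.5, -7.3], [503.8, 128.8], [535.4, 123.0], [597.3, 40.8]]Traceback (most recent call last):
  File "<stdin>", line 8, in <module>
ValueError: max() iterable argument is empty
```

```bash
cat > e.py <<'E'
from h import *
import pickle
from scipy.ndimage import map_coordinates, gaussian_filter
a=pickle.load(open('v.pkl','rb'))
F=np.array([535.5,-16.1]);yaw=np.radians(84.05);d=np.array([np.cos(yaw),np.sin(yaw)]);l=np.array([-d[1],d[0]])
for n in a:
    c=a[n];g=gaussian_filter(cv2.cvtColor(c['img'],cv2.COLOR_RGB2GRAY).astype(float),.7)
    for nm,pts,nr in(('front',[F+s*l for s in np.arange(-48,49,4)],d),('+y side',[F+55*l+s*d for s in np.arange(5,100,4)],l),('-y side',[F-55*l+s*d for s in np.arange(5,110,4)],l)):
        o=[];G=[]
        for p in pts:
            k=np.arange(-9,9.1,.5);uv=np.array([proj(c,[*(p+t*nr),62]) for t in k])
            v=np.gradient(map_coordinates(g,[uv[:,1],uv[:,0]],order=1)); sg={'front':1,'+y side':-1,'-y side':1}[nm]
            i=np.argmax(v*sg); o.append(k[i]);G.append(v[i])
        s=np.arange(len(o))*4; pf=np.polyfit(s,o,1)
        print(n,nm,'median',np.median(o),'slope',pf[0].round(3),'std',np.std(o).round(1),'grad',np.median(G).round(1))
E
python3 e.py
```

```text
scene front median 2.0 slope -0.002 std 0.5 grad 8.4
scene +y side median -2.5 slope 0.004 std 0.5 grad -1.9
scene -y side median -3.0 slope 0.001 std 0.5 grad 8.8
side front median -2.0 slope 0.014 std 1.3 grad 5.1
side +y side median -1.5 slope 0.004 std 0.4 grad -6.1
side -y side median -2.0 slope -0.015 std 1.0 grad 1.7
```

```bash
python3 -m inch '[{"offset":[0,-0.12,0],"angular":[0,0,0],"claw":1},{"offset":[0.4,-0.12,0],"angular":[0,0,0],"claw":1},{"offset":[0.6,-0.12,0],"angular":[0,0,0],"claw":1},{"offset":[0.6,-0.12,0],"angular":[0,0,0],"claw":1}]'
python3 - <<'E'
from h import *
s=ctrl.sense();p=np.array(s['eef_pos'][:2])-[537.8,-16.3];y=np.radians(84.05)
print(p@[np.cos(y),np.sin(y)],p@[-np.sin(y),np.cos(y)])
S=cap('scene');D=cap('side')
cv2.imwrite('pics/pre.png',np.hstack([cv2.resize(S['img'][130:330,220:380,::-1],(400,500)),cv2.resize(D['img'][150:310,170:298,::-1],(400,500))]))
E
```

```text
clock: 8.22
eef_pos: [516.8, -230.0, 14.2]
eef_rot: [-0.0, 0.742, 0.671, 0.0]
ft_force: [0.0, -0.3, -1.8]
finger_gap: 13.9
grip_force: 58.6
-214.69605643421755 -1.2990819184608924
```

View pics/pre.png

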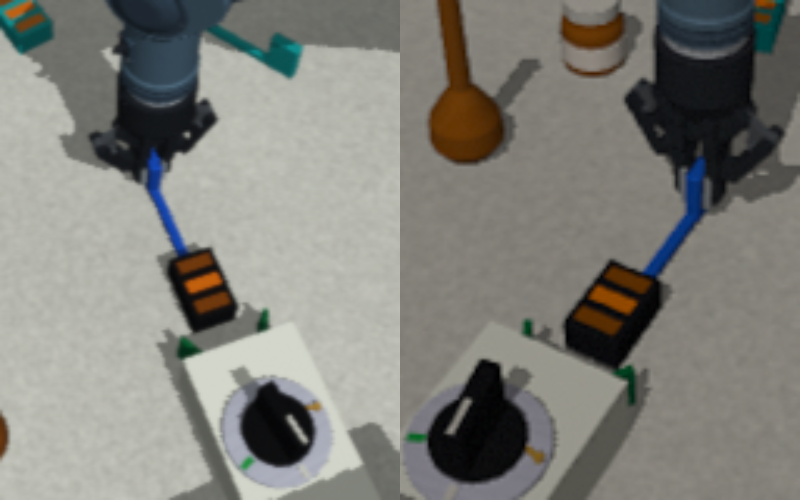

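The head is at the cheeks, crop (203,285), in line with the port; the flap area is ahead. Next I check its lateral offset in each camera on its own.

Run:
```python
from h import *
y=np.radians(84.05);d=np.array([np.cos(y),np.sin(y)]);l=np.array([-d[1],d[0]])
for n,off in(('scene',-2.75),('side',-1.75)):
    c=cap(n);B=[b for b in blobs(masks(c)['amber'],30) if (abs(b[1][0]-{'scene':301,'side':238}[n])<14 and abs(b[1][1]-{'scene':243,'side':246}[n])<14)]
    for b in B:
        p=ray(c,b[1],35)[:2]-[535.5,-16.1];print(n,b[:2],(p@d).round(1),(p@l-off).round(1))
```

```text
scene (np.int32(80), [297.0, 233.8]) -97.2 -1.1
scene (np.int32(95), [300.5, 241.6]) -75.0 -1.0
scene (np.int32(81), [303.9, 249.6]) -52.8 -1.4
side (np.int32(65), [242.7, 238.6]) -102.0 -1.6
side (np.int32(83), [238.0, 244.9]) -80.1 -1.6
side (np.int32(72), [233.1, 251.6]) -57.6 -1.5
```

```bash
python3 -m inch '[{"offset":[0.2,-0.016,0],"angular":[0,0,0],"claw":1},{"offset":[0.5,-0.016,0],"angular":[0,0,0],"claw":1},{"offset":[0.8,-0.016,0],"angular":[0,0,0],"claw":1},{"offset":[1,-0.016,0],"angular":[0,0,0],"claw":1},{"offset":[1,-0.016,0],"angular":[0,0,0],"claw":1}]'
python3 - <<'E'
from h import *
c=cap('scene');print(blobs(masks(c)['amber'],30)[3:]); s=ctrl.sense();print(s['ft_force'],s['moment'])
E
```

```text
clock: 9.05
eef_pos: [523.5, -148.9, 13.9]
eef_rot: [-0.001, 0.742, 0.671, 0.0]
ft_force: [0.9, 1.0, -4.4]
finger_gap: 13.3
grip_force: 58.6
[(np.int32(117), [199.8, 179.3], [189, 172, 21, 13]), (np.int32(672), [201.6, 225.1], [191, 197, 25, 47]), (np.int32(72), [310.7, 263.9], [304, 260, 15, 9]), (np.int32(758), [207.4, 300.6], [195, 276, 28, 43])]
[-0.16831807  1.10901951 -3.91577485] [-0.21933794  0.03664337  0.02373049]
```

```bash
python3 -m inch '[{"offset":[0.2,0,0],"angular":[0,0,0],"claw":1},{"offset":[0.5,0,0],"angular":[0,0,0],"claw":1},{"offset":[0.8,0,0],"angular":[0,0,0],"claw":1},{"offset":[0.8,0,0],"angular":[0,0,0],"claw":1}]'
python3 -m inch '[{"offset":[0.05,0,0],"angular":[0,0,0],"claw":1},{"offset":[0.1,0,0],"angular":[0,0,0],"claw":1},{"offset":[0.1,0,0],"angular":[0,0,0],"claw":1}]'
```

```text
clock: 9.6
eef_pos: [530.5, -85.0, 14.1]
eef_rot: [-0.001, 0.742, 0.671, 0.001]
ft_force: [0.5, 0.9, -3.6]
finger_gap: 13.7
grip_force: 58.6
clock: 9.98
eef_pos: [530.9, -81.1, 14.6]
eef_rot: [0.0, 0.743, 0.669, -0.0]
ft_force: [-0.9, -0.2, -3.8]
finger_gap: 13.2
grip_force: 58.6
```

```bash
python3 -m inch '[{"offset":[0.06,0,0],"angular":[0,0,0],"claw":1},{"offset":[0.06,0,0],"angular":[0,0,0],"claw":1}]'
python3 -m inch '[{"offset":[0.03,0,0],"angular":[0,0,0],"claw":1},{"offset":[0.03,0,0],"angular":[0,0,0],"claw":1}]'
python3 -m inch '[{"offset":[0.03,0,0],"angular":[0,0,0],"claw":1},{"offset":[0.03,0,0],"angular":[0,0,0],"claw":1}]'
```

```text
clock: 10.22
eef_pos: [531.9, -74.9, 14.6]
eef_rot: [-0.0, 0.743, 0.67, 0.0]
ft_force: [0.1, 0.3, -1.3]
finger_gap: 13.3
grip_force: 58.8
clock: 10.48
eef_pos: [531.8, -72.8, 14.5]
eef_rot: [-0.0, 0.743, 0.67, 0.0]
ft_force: [0.1, -0.6, -2.1]
finger_gap: 13.1
grip_force: 58.8
clock: 10.72
eef_pos: [532.0, -70.5, 14.4]
eef_rot: [-0.0, 0.743, 0.67, 0.0]
ft_force: [-0.4, -0.7, -2.6]
finger_gap: 13.6
grip_force: 58.8
```

```bash
python3 -m inch '[{"offset":[0.025,0,0],"angular":[0,0,0],"claw":1},{"offset":[0.025,0,0],"angular":[0,0,0],"claw":1},{"offset":[0.025,0,0],"angular":[0,0,0],"claw":1}]'|sed -n '1,4p'
python3 -m inch '[{"offset":[0.025,0,0],"angular":[0,0,0],"claw":1},{"offset":[0.025,0,0],"angular":[0,0,0],"claw":1},{"offset":[0.025,0,0],"angular":[0,0,0],"claw":1}]'|sed -n '1,4p'
```

```text
clock: 11.1
eef_pos: [532.1, -69.3, 14.5]
eef_rot: [0.0, 0.743, 0.669, -0.0]
ft_force: [0.4, -1.6, -2.3]
clock: 11.48
eef_pos: [532.1, -69.3, 14.8]
eef_rot: [0.001, 0.743, 0.669, -0.001]
ft_force: [-0.2, -5.0, -1.3]
```

The force is rising against the stop and the tool has stalled, so the head is home. I lower 3 mm, release and go up.

```bash
python3 -m inch '[{"offset":[0,0,0.02],"angular":[0,0,0],"claw":1},{"offset":[0,0,0.037],"angular":[0,0,0],"claw":1},{"offset":[0,0,0.037],"angular":[0,0,0],"claw":1}]'
python3 -m inch '[{"offset":[0,0,0],"angular":[0,0,0],"claw":0},{"offset":[0,0,0],"angular":[0,0,0],"claw":0},{"offset":[0,0,0],"angular":[0,0,0],"claw":0},{"offset":[0,0,0],"angular":[0,0,0],"claw":0},{"offset":[0,0,0],"angular":[0,0,0],"claw":0}]'
python3 -m inch '[{"offset":[0,0,-0.3],"angular":[0,0,0],"claw":0},{"offset":[0,0,-0.7],"angular":[0,0,0],"claw":0},{"offset":[0,0,-1],"angular":[0,0,0],"claw":0}]'|sed -n 2p
python3 -m inch '[{"offset":[0,0,-0.5],"angular":[0,0,0],"claw":0},{"offset":[0,0,-1],"angular":[0,0,0],"claw":0}]'|sed -n 2p
python3 -m inch '[{"offset":[0,0,-0.5],"angular":[0,0,0],"claw":0},{"offset":[0,0,-1],"angular":[0,0,0],"claw":0},{"offset":[0,0,-1],"angular":[0,0,0],"claw":0}]'|sed -n 2,3p
python3 - <<'E'
from h import *
c=cap('wrist','w3.png');print(blobs(masks(c)['blue'],30),ctrl.sense()['clock'])
import pickle;pickle.dump(c,open('w3.pkl','wb'))
E
```

```text
clock: 11.85
eef_pos: [532.4, -69.4, 12.0]
eef_rot: [0.001, 0.744, 0.669, -0.001]
ft_force: [-0.6, -4.7, -0.3]
finger_gap: 13.3
grip_force: 59.1
clock: 12.48
eef_pos: [532.4, -66.6, 11.5]
eef_rot: [-0.0, 0.743, 0.669, 0.0]
ft_force: [0.7, -0.3, 0.7]
finger_gap: 85.5
grip_force: 0.0
eef_pos: [532.6, -67.0, 92.6]
eef_pos: [531.9, -66.8, 172.4]
eef_pos: [534.6, -67.5, 254.6]
eef_rot: [0.002, 0.743, 0.669, 0.003]
[(np.int32(443), [253.6, 154.4], [249, 124, 10, 56])] 13.525
```

View pics/w3.png

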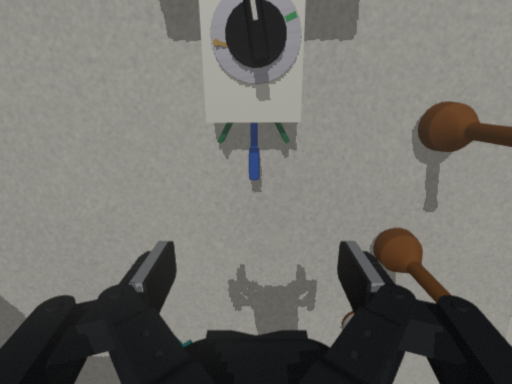

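The carrier is in the port: tab at (254,165), midway between the cheeks at (224,132) and (282,132). The roof front edge is at row 122, the knob at about (256,33) with its white line pointing up at (253,8).

Run:
```python
from h import *
import pickle
c=pickle.load(open('w3.pkl','rb'));y=np.radians(84.05);d=np.array([np.cos(y),np.sin(y)]);l=np.array([-d[1],d[0]])
A,B=ray(c,(206,122.5),62)[:2],ray(c,(302,122.5),62)[:2];F=(A+B)/2;e=B-A
print('F',F,np.linalg.norm(e),'yaw',np.degrees(np.arctan2(e[0],-e[1]))%180)
m=masks(c)['blue'];vs,us=np.nonzero(m)
print('tab rows',[(v,us[vs==v].min(),us[vs==v].max()) for v in range(140,181,4)])
T1=ray(c,(254,179.5),50);T2=ray(c,(us[(vs>160)].mean(),168),50)
for p in(T1,T2): print('tab rear top / mid (rel)',(p[:2]-F)@d,(p[:2]-F)@l)
g=cv2.cvtColor(c['img'],cv2.COLOR_RGB2GRAY);mm=((g<60)).astype(np.uint8);mm[:,:222]=0;mm[:,292:]=0;mm[75:]=0
k=max(cv2.findContours(mm,cv2.RETR_EXTERNAL,cv2.CHAIN_APPROX_NONE)[0],key=cv2.contourArea).reshape(-1,2)
print('dark bbox',k.min(0),k.max(0))
print('row12..60',[(r,np.nonzero(mm[r])[0].min(),np.nonzero(mm[r])[0].max()) for r in range(0,70,6) if mm[r].any()])
w=(g>140).astype(np.uint8);w[22:]=0;w[:,:240]=0;w[:,268:]=0
v,u=np.nonzero(w);print('line',[(r,u[v==r].mean()) for r in range(0,20,3) if (v==r).any()])
for z in (66,76): print('disc c',z,ray(c,(255.5,33),z))
print('line pts z116',ray(c,(254.5,16),116),ray(c,(253,2),116))
```

```text
F [538.51853779 -15.21379977] 112.06826304069888 yaw 83.96581239488226Traceback (most recent call last):
  File "<stdin>", line 7, in <module>
    return umr_minimum(a, axis, None, out, keepdims, initial, where)
ValueError: zero-size array to reduction operation minimum which has no identity
```

```bash
python3 -m inch '[{"offset":[0.4,0,0],"angular":[0,0,0],"claw":0},{"offset":[0.8,0,0],"angular":[0,0,0],"claw":0},{"offset":[0.8,0,0],"angular":[0,0,0],"claw":0},{"offset":[0.8,0,0],"angular":[0,0,0],"claw":0}]'|sed -n 1,2p
python3 - <<'E'
from h import *
import pickle
c=pickle.load(open('w3.pkl','rb'));y=np.radians(84);d=np.array([np.cos(y),np.sin(y)]);l=np.array([-d[1],d[0]]);F=np.array([538.5,-15.2])
vs,us=np.nonzero(masks(c)['blue'])
print([(v,us[vs==v].min(),us[vs==v].max()) for v in range(vs.min(),vs.max(),5)])
for v in(vs.max(),): p=ray(c,(us[vs>160].mean(),v),50)[:2]-F;print('rear top',p@d,p@l)
c=cap('wrist','w4.png');pickle.dump(c,open('w4.pkl','wb'));print(ctrl.sense()['eef_pos'],ctrl.sense()['clock'])
E
```

```text
clock: 14.02
eef_pos: [538.0, -3.9, 250.4]
[(124, np.int64(251), np.int64(256)), (129, np.int64(251), np.int64(256)), (134, np.int64(251), np.int64(256)), (139, np.int64(251), np.int64(256)), (144, np.int64(251), np.int64(256)), (149, np.int64(250), np.int64(257)), (154, np.int64(249), np.int64(258)), (159, np.int64(249), np.int64(258)), (164, np.int64(249), np.int64(258)), (169, np.int64(249), np.int64(258)), (174, np.int64(250), np.int64(258))]
rear top -71.89744461835167 0.7026639658389628
[538.11814597  -4.58481851 250.7071577 ] 14.075
```

View pics/w4.png

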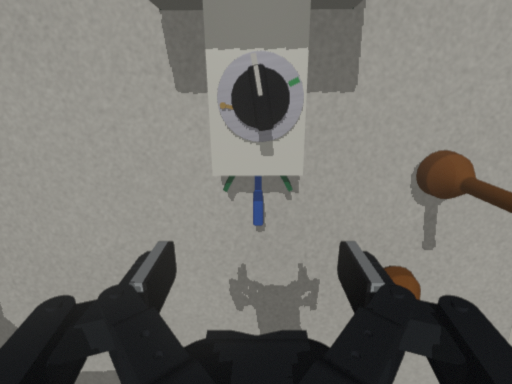

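The view shows the knob disc at (260,97), the white line from (256,66) to (261,94), the green mark at (294,82), and the tab at (258,208) centred on the port.

Run:
```python
from h import *
import pickle
c=pickle.load(open('w4.pkl','rb'));im=c['img'].astype(int);g=im.mean(2)
B=(im[:,:,2]-im[:,:,0]);m=((B>8)&(g>90)).astype(np.uint8);m[:45]=0;m[150:]=0;m[:,:212]=0;m[:,:]*=1;m[:,308:]=0
p=cv2.convexHull(np.argwhere(m)[:,::-1].astype(np.int32));e=cv2.fitEllipse(p);print('plate',e,[ray(c,e[0],z)[:2].round(1) for z in(62,66)])
dk=(g<65).astype(np.uint8);dk[:60]=0;dk[135:]=0;dk[:,:228]=0;dk[:,294:]=0
k=max(cv2.findContours(dk,cv2.RETR_EXTERNAL,cv2.CHAIN_APPROX_NONE)[0],key=cv2.contourArea);e2=cv2.fitEllipse(cv2.convexHull(k));print('disc',e2,[ray(c,e2[0],z)[:2].round(1) for z in(72,76)])
w=(g>120).astype(np.uint8);w[:66]=0;w[97:]=0;w[:,:250]=0;w[:,268:]=0
v,u=np.nonzero(w);L=[(r,u[v==r].mean()) for r in sorted(set(v))];print(L)
a,b=[ray(c,(q[1],q[0]),116)[:2] for q in(L[1],L[-2])];q=a-b;print('line',a,b,np.degrees(np.arctan2(q[1],q[0])))
G=ray(c,(294,82),66);print('green',G, 'tcp yaw')
```

```text
plate ((293.51544189453125, 81.50306701660156), (9.272941589355469, 11.672711372375488), 65.10172271728516) [array([588.3,  87.6]), array([587.8,  87.5])]
disc ((260.0745849609375, 97.40223693847656), (56.681488037109375, 64.67353057861328), 172.7327423095703) [array([549.8,  74.9]), array([549.8,  74.9])]
[(np.int64(66), np.float64(260.0)), (np.int64(67), np.float64(255.5)), (np.int64(68), np.float64(255.5)), (np.int64(69), np.float64(255.5)), (np.int64(70), np.float64(256.5)), (np.int64(71), np.float64(256.5)), (np.int64(72), np.float64(256.5)), (np.int64(73), np.float64(256.5)), (np.int64(74), np.float64(256.5)), (np.int64(75), np.float64(256.5)), (np.int64(76), np.float64(257.5)), (np.int64(77), np.float64(257.5)), (np.int64(78), np.float64(257.5)), (np.int64(79), np.float64(257.5)), (np.int64(80), np.float64(257.5)), (np.int64(81), np.float64(257.5)), (np.int64(82), np.float64(258.0)), (np.int64(83), np.float64(258.5)), (np.int64(84), np.float64(258.5)), (np.int64(85), np.float64(258.5)), (np.int64(86), np.float64(258.5)), (np.int64(87), np.float64(258.5)), (np.int64(88), np.float64(259.0)), (np.int64(89), np.float64(259.5)), (np.int64(90), np.float64(259.5)), (np.int64(91), np.float64(259.5)), (np.int64(92), np.float64(259.5)), (np.int64(93), np.float64(259.5)), (np.int64(94), np.float64(260.0))]
line [547.86000758 101.53272107] [549.20899211  78.86172782] 93.40523657718052
green [588.26142112  86.92463879  66.        ] tcp yaw
```

```bash
python3 -m inch '[{"offset":[0.5,0.033,0],"angular":[0,0,-0.158],"claw":0},{"offset":[0.995,0.033,0],"angular":[0,0,-0.158],"claw":0},{"offset":[0.995,0.033,0],"angular":[0,0,-0.158],"claw":0},{"offset":[0.995,0.033,0],"angular":[0,0,-0.158],"claw":0}]'|sed -n 2,3p
python3 -m inch '[{"offset":[0,0,0.5],"angular":[0,0,0],"claw":0},{"offset":[0,0,1],"angular":[0,0,0],"claw":0},{"offset":[0,0,1],"angular":[0,0,0],"claw":0},{"offset":[0,0,1],"angular":[0,0,0],"claw":0}]'|sed -n 2p
python3 - <<'E'
from h import *
c=cap('wrist');cv2.imwrite('pics/w5.png',c['img'][:,:,::-1])
s=ctrl.sense();print(s['eef_pos'],s['eef_rot'],proj(c,[549,74.3,116]),proj(c,[549-1.8,74.3+29.9,116]),proj(c,[549+1.8,74.3-29.9,116]),proj(c,[*s['eef_pos'][:2],116]))
E
```

```text
eef_pos: [549.6, 73.7, 251.3]
eef_rot: [0.0, 0.686, 0.728, -0.001]
eef_pos: [550.8, 73.9, 172.9]
[551.34542312  74.53702111 173.43258554] [0.00100534 0.6857574  0.72782849 0.00121502] [253.95318207 206.39790865] [253.76623156 168.19126631] [254.1247641  241.46372838] [257.03712551 206.27357275]
```

View pics/w5.png

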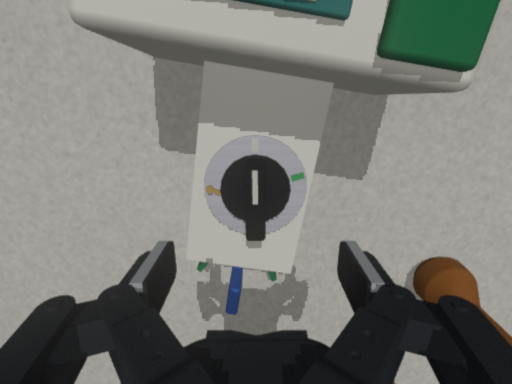

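The bar is upright in the image, from (255,168) to (256,240), and centred between the fingers. I descend, close and turn.

```bash
python3 -m inch '[{"offset":[0,0,0.4],"angular":[0,0,0],"claw":0},{"offset":[0,0,0.8],"angular":[0,0,0],"claw":0},{"offset":[0,0,1],"angular":[0,0,0],"claw":0},{"offset":[0,0,1],"angular":[0,0,0],"claw":0}]'|sed -n 2,4p
python3 -m inch '[{"offset":[0,0,0.07],"angular":[0,0,0],"claw":0},{"offset":[0,0,0.07],"angular":[0,0,0],"claw":0},{"offset":[0,0,0.07],"angular":[0,0,0],"claw":1},{"offset":[0,0,0.07],"angular":[0,0,0],"claw":1},{"offset":[0,0,0.07],"angular":[0,0,0],"claw":1},{"offset":[0,0,0.07],"angular":[0,0,0],"claw":1},{"offset":[0,0,0.07],"angular":[0,0,0],"claw":1},{"offset":[0,0,0.07],"angular":[0,0,0],"claw":1}]'
```

```text
eef_pos: [550.0, 75.6, 91.7]
eef_rot: [0.0, 0.685, 0.728, -0.0]
ft_force: [0.7, -0.0, 0.2]
clock: 16.62
eef_pos: [549.8, 75.7, 86.1]
eef_rot: [-0.0, 0.685, 0.729, -0.0]
ft_force: [-1.8, -0.4, 3.1]
finger_gap: 15.2
grip_force: 59.1
```

Gripped on the 16 mm bar. Turning clockwise.

```bash
python3 -m inch '[{"offset":[0,0,0],"angular":[0,0,0.13],"claw":1},{"offset":[0,0,0],"angular":[0,0,0.26],"claw":1},{"offset":[0,0,0],"angular":[0,0,0.39],"claw":1},{"offset":[0,0,0],"angular":[0,0,0.52],"claw":1},{"offset":[0,0,0],"angular":[0,0,0.65],"claw":1},{"offset":[0,0,0],"angular":[0,0,0.78],"claw":1},{"offset":[0,0,0],"angular":[0,0,0.9],"claw":1},{"offset":[0,0,0],"angular":[0,0,0.9],"claw":1}]'
python3 -m inch '[{"offset":[0,0,0],"angular":[0,0,0.1],"claw":1},{"offset":[0,0,0],"angular":[0,0,0.2],"claw":1},{"offset":[0,0,0],"angular":[0,0,0.27],"claw":1},{"offset":[0,0,0],"angular":[0,0,0.27],"claw":1}]'
python3 -c "from bench import ctrl;s=ctrl.sense();print(s['moment'])"
```

```text
clock: 17.62
eef_pos: [551.5, 75.0, 86.2]
eef_rot: [0.002, 0.941, 0.338, 0.001]
ft_force: [3.4, -1.6, -1.8]
finger_gap: 14.8
grip_force: 58.7
clock: 18.12
eef_pos: [551.8, 74.5, 86.2]
eef_rot: [0.002, 0.979, 0.202, 0.002]
ft_force: [4.3, -2.1, -3.0]
finger_gap: 15.3
grip_force: 59.5
[-0.41984819 -0.90352962 -0.1938127 ]
```

```bash
python3 -m inch '[{"offset":[0,0,0],"angular":[0,0,0],"claw":0},{"offset":[0,0,0],"angular":[0,0,0],"claw":0},{"offset":[0,0,0],"angular":[0,0,0],"claw":0},{"offset":[0,0,0],"angular":[0,0,0],"claw":0},{"offset":[0,0,0],"angular":[0,0,0],"claw":0}]'
python3 -m inch '[{"offset":[0,0,-0.3],"angular":[0,0,0],"claw":0},{"offset":[0,0,-0.7],"angular":[0,0,0],"claw":0},{"offset":[0,0,-1],"angular":[0,0,0],"claw":0}]'|sed -n 2p
python3 -m inch '[{"offset":[0,0,-0.5],"angular":[0,0,0],"claw":0},{"offset":[0,0,-1],"angular":[0,0,0],"claw":0}]'|sed -n 2p
python3 -m inch '[{"offset":[-1,0,0],"angular":[0,0,0],"claw":0},{"offset":[-1,0,0],"angular":[0,0,0],"claw":0}]'|sed -n 1,2p
python3 -m inch '[{"offset":[-1,0,0],"angular":[0,0,0],"claw":0},{"offset":[-1,0,0],"angular":[0,0,0],"claw":0},{"offset":[-1,0,0],"angular":[0,0,0],"claw":0}]'|sed -n 1,2p
python3 - <<'E'
from h import *
S=cap('scene');D=cap('side')
cv2.imwrite('pics/end.png',np.hstack([cv2.resize(S['img'][160:360,180:380,::-1],(400,400)),cv2.resize(D['img'][130:330,110:310,::-1],(400,400))]))
E
```

```text
clock: 18.75
eef_pos: [549.8, 75.8, 85.9]
eef_rot: [-0.0, 0.979, 0.202, -0.0]
ft_force: [-0.4, 0.6, 0.6]
finger_gap: 85.3
grip_force: 0.0
eef_pos: [550.1, 75.6, 167.1]
eef_pos: [549.5, 75.6, 246.9]
clock: 19.62
eef_pos: [472.8, 43.4, 243.3]
clock: 20.0
eef_pos: [401.4, 12.1, 246.5]
```

View pics/end.png

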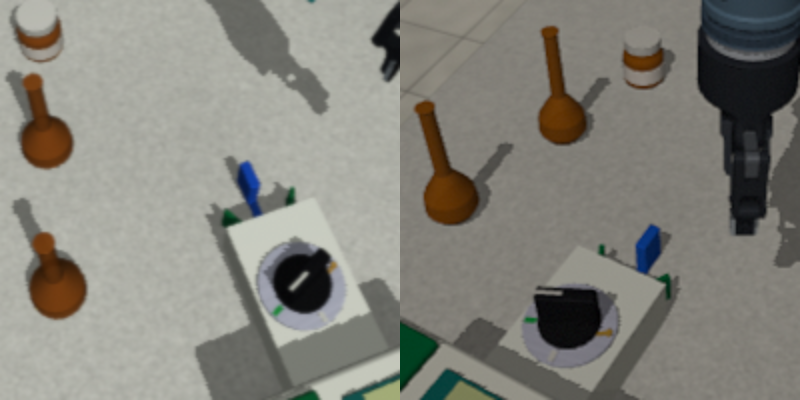

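The white line now points at the green mark in both views: scene crop (297,285) towards (277,310), side crop (545,293) towards (530,320). The tab is upright at scene crop (249,182), and the flasks and jar are undisturbed. One last numeric check of the tab before handing in.

Run:
```python
from h import *
d=np.array([np.cos(np.radians(84)),np.sin(np.radians(84))]);l=np.array([-d[1],d[0]]);F=np.array([538.5,-15.2])
C=[cap('scene'),cap('side')];P=[]
for c in C:
    m=cv2.morphologyEx(masks(c)['blue'],cv2.MORPH_OPEN,np.ones((4,4)))
    b=max(blobs(m));P.append(b[1]);print(b)
X=tri(C,P);print(X,(X[:2]-F)@d,(X[:2]-F)@l)
```

```text
(np.int32(170), [305.2, 253.8], [300, 243, 11, 25])
(np.int32(200), [234.5, 255.4], [229, 245, 12, 22])
[530.4782568  -66.41017984  25.1083213 ] -51.768145602428405 2.624877853914546
```

```bash
python3 -c "
from bench import ctrl;print(ctrl.hand_in())"
```

```text
the job is handed in; nothing more can be done
None
```

I handed the job in at about 20 s with the carrier pushed to its stop, the knob at the green mark and the flasks and jar undisturbed in the last pictures; I never saw the flap directly, so its being shut is inferred from the head being home.

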